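Check a comparator's beam and hold its loading shutter half open

TASK

Before a weight is loaded, swing the comparator's arrest lever over to release the beam and let it tip onto its stop, then swing the lever fully back so that the beam is arrested level again. Only then slide the sprung shutter sideways by its upright post to half travel, where its right edge stands above the small rib on the lower rail, never much beyond that, and finish while still holding the post so that the shutter stays there against its spring. Leave the beaker, timer and dropper bottle where they are.

Things in the scene. Friction and masses are not known exactly. Their poses are not given: they have to be found in the camera images.
- comparator: fixed beam comparator, grey base 160 x 350 mm. Origin on the bench under the base; x from its front (facing the robot) to its back, y to its left along the beam, z up. Positions below: mm in this frame. Beam and pans: x = 9 to 61, y = -136 to 136, up to z = 165. Screen with the window: x = -22, y = -5 to 180, up to z = 133. The rib marking half travel: y = 50.
- lever_knob (a point): centre of the black ball, 22 mm across, on the arrest lever: an upright 8 mm steel rod at the front right, pivot at x = -62, y = -120, z = 60, axis along x, ball 85 mm from it. The ball goes in an arc from y = -168, z = 130 (arrested) over z = 145 to y = -72, z = 130 (released); free on both sides, a bracket up to z = 69 behind the pivot.
- arrest_lever (a joint): angle of the arrest lever, rad: 0 = beam arrested, leaning 0.6 rad to the comparator's right (-y); 1.2 = released, leaning 0.6 rad to its left (+y). Stops at both ends; stays where it is left (about 1 N at the ball moves it). It lowers the fork under the beam by 10 mm per rad.
- beam (a joint): tilt of the beam, rad: 0 = level, positive = left pan (+y) down, stop at 0.1. A disc weight in the left pan tips it when the lever is swung over (full tilt within a second); bringing the lever back lifts it level.
- shutter: dark steel shutter plate, 85 mm wide, 82 mm high, 4 mm thick, with a black upright post (16 x 16 mm square, 54 mm tall) over its right end as handle. Origin half way up its right edge, axes as the comparator's. Closed, the post's centre is at x = -35, y = 25, z = 159, its top at z = 186; screen and rails below the post reach up to z = 133.
- post_grip (a point): point on the axis of the shutter post 19 mm below its top, where to grip it.
- shutter_travel (a joint): travel, m: 0 = closed, window (80 mm wide, y = 10 to 90) covered; grows as it slides to the comparator's left (+y), stop at 0.080. Half = 0.040: its right edge is then mid-window, above the small rib on the lower rail. A spring shuts it if let go: 4.2 N closed, 9 N at half, 13.8 N fully open.
- beaker: bystander: small clear beaker, 44 mm across, 57 mm tall, origin at the centre of its underside
- timer: bystander: flat bench timer, 58 x 64 x 16 mm, origin at the centre of its underside
- dropper_bottle: bystander: dropper bottle, 33 mm across, 98 mm tall, origin at the centre of its underside

How it is judged:
On the way, in this order (a step that is already met when the one before it is completed fails the run):
1. the lever is swung over and the beam has tipped onto its stop (value of joint arrest_lever above 0.95 rad and value of joint beam above 0.08 rad), for 0.3 s.
2. the lever is back and the beam is arrested level, with the shutter still closed (value of joint arrest_lever below 0.15 rad and value of joint beam between -0.03 and 0.03 rad and value of joint shutter_travel below 0.01 m), for 0.3 s.
At the end, for the whole second after the job is handed in: the shutter stands still at half travel (40 mm, within 7 mm), held by the fingers on its post with at least 3 N; the arrest lever is back within 0.15 rad of its arrested end and the beam is level within 0.03 rad (value of joint shutter_travel between 0.033 and 0.047 m and velocity of joint shutter_travel between -0.01 and 0.01 m/s and contact force between the fingers and shutter above 3 N and value of joint arrest_lever below 0.15 rad and value of joint beam between -0.03 and 0.03 rad); the arm keeps its last pose, push and grip.
It fails at once if the shutter is opened while the beam is not arrested (value of joint shutter_travel above 0.012 m and value of joint arrest_lever above 0.25 rad).
It fails at once if the shutter is opened far beyond half (value of joint shutter_travel above 0.06 m).
It fails at once if a bystander is disturbed (distance of any of beaker, timer, dropper_bottle from where it was at the start of the episode above 0.03 m).
It also fails if it takes over 58 s, if anything falls off the work surface, if the arm or the gripper's body presses on something with over 40 N, if the wrist force passes 120 N, or if a joint passes its speed limit or range.

ROBOT

A 7-joint arm with a two-finger parallel gripper is mounted at the origin on a cart in front of the work surface, level with it; the furniture and walls round the work are solid. World frame = base frame: x ahead of the robot, y to its left, z up, the work surface at z = 0. Lengths are in m, angles in rad, forces in N, time in s.
With the tool pointing down it reaches from about 0.425 to 0.875 m from the base axis. Payload 4.7 kg.
Tool frame: the origin (TCP) lies between the finger pads; the fingertips stand 22 mm ahead of it and the grasp point (between the pads) lies 3 mm ahead of it; z points along the fingers, y is the line along which they close (so a half turn about z gives the same grasp; the last joint's range is limited). The gripper opens to 87 mm and grips with 3 to 60 N. Pads are 19 mm wide; open, the fingers measure 117 mm over their backs; the gripper's body (75 mm by 190 mm) begins 51 mm behind the grasp point.
Start: joints at [-1.256, 0.321, -0.07, 1.45, 0.023, 1.371, -0.057], TCP at [0.193, 0.621, 0.245] pointing down, gripper open.
Joint ranges: [-2.86, 2.86], [-0.3, 2.09], [-1.38, 1.24], [0.06, 2.45], [-1.56, 4.7], [0.09, 2.05], [-2.69, 2.69]. Speed limits (rad/s): [2.57, 2.57, 3.14, 3.14, 3.14, 3.14, 3.14].

INTERFACE

Orientations are given as a rotation vector (axis times angle).
In Python, from bench import ctrl gives the robot as it stands. The module is installed in compiled form; this text tells all that it offers.
- The arm moves only by the tool send_rows, never from a script. Its argument "motion" is a list of rows, each an object with "claw": the opening, from -1 (shut) to 1 (fully open); "slide": the shift along the tool's x, y, z in mm, a list of three; "delta_rot": the turn, a rotation vector about the tool's x, y, z in rad, a list of three. In form: [{"claw": claw, "slide": [x, y, z], "delta_rot": [ax, ay, az]}, ...]. A call has 1 to 5 rows; each row is the pose to reach, as a shift and turn from the pose commanded when the call began, along the tool's axes at that moment; what a row does not reach only later rows make up. A row lasts 1/10 s, in which the tool goes at most 50 mm and 8.59 degrees, less where a joint would pass 70% of its speed; a pose out of reach is approached as far as the arm can. A call with a gripper value outside its range is refused whole. The fingers move at their own pace and stop on an object; "grip_force" is the grip in N (left out, the last holds). Time passes only in rows, so rows that repeat a pose let the fingers close. It gives the time, the measured TCP pose, the force, the opening and the grip force at its end, in the units of the state.
- ctrl.get_state(): the state, without advancing time (a new reading comes with each control period).
- ctrl.get_image(name): name is "scene" or "top"; returns a dict with "color" (400x640x3 uint8, blue, green, red), "fx", "fy", "cx", "cy" (pixels), "pose" (4x4, takes a point from camera to world coordinates). Camera axes: x right, y down, z forward; pixel columns grow to the right and rows downward; lengths in m; the calibration is good to about 2 mm. A picture is of the moment at which its call begins. There is no depth.
- ctrl.close_job(): hands the job in; it is judged then, once.
The state is a dict: "time": time; "joint_positions": joint angles; "qd": joint speeds; "joint_torque": joint torques, N m; "position": TCP position; "tool_rot": TCP orientation; "ft_force": force on the tool from outside, world axes, zero at the start; "torque": the same for the moment, N m; "grip_width": opening from 0.0 (shut) to 1.0 (fully open); "grip_force": force on a finger pad.
Only numpy, scipy, OpenCV 4.12 (cv2) and the standard library are available. Lean on these libraries where they do the work, as an engineer would, in place of code of your own. Each camera call takes 0.05 s, during which the arm holds its last target. There are 200 camera calls.

## Working session

There is one attempt and no reset: what is moved stays moved. The work goes in short steps, Python scripts to look and compute and a tool call to move; the robot and the scene stay as the last step left them, time stands still between calls to the robot, and variables do not carry over. Pictures are saved under pics/ and viewed, at most 10 in all, crops included, and the job is handed in when it is done.

Besides the shell and the picture viewer there is one more tool, called after ">>>" by a JSON object that holds its "name" and its "arguments". send_rows: Moves the arm, as the interface text tells. Its arguments: {"type":"object","properties":{"motion":{"type":"array","items":{"type":"object","properties":{"claw":{"type":"number"},"slide":{"type":"array","items":{"type":"number"}},"delta_rot":{"type":"array","items":{"type":"number"}}}}},"grip_force":{"type":"number"}},"required":["motion"]}

```bash
mkdir -p pics; cat > h.py <<'E'
import numpy as np,cv2
from bench import ctrl
def snap(n,f):
    im=ctrl.get_image(n); cv2.imwrite(f'pics/{f}.png',im['color']); np.savez(f'pics/{f}.npz',**{k:np.array(v) for k,v in im.items()}); return im
def ray(im,u,v):
    P=np.array(im['pose']); d=P[:3,:3]@[(u-im['cx'])/im['fx'],(v-im['cy'])/im['fy'],1]; return P[:3,3],d/np.linalg.norm(d)
def onz(im,u,v,z):
    o,d=ray(im,u,v); return o+d*(z-o[2])/d[2]
def tri(a,b):
    (o1,d1),(o2,d2)=a,b
    t=np.linalg.lstsq(np.c_[d1,-d2],o2-o1,rcond=None)[0]
    p,q=o1+t[0]*d1,o2+t[1]*d2
    return (p+q)/2,np.linalg.norm(p-q)
def proj(im,p):
    P=np.array(im['pose']); c=P[:3,:3].T@(np.array(p)-P[:3,3]); return im['fx']*c[0]/c[2]+im['cx'],im['fy']*c[1]/c[2]+im['cy']
E
python3 - <<'E'
from h import *
np.set_printoptions(precision=3,suppress=True)
for n in('scene','top'):
    im=snap(n,n+'0'); print(n,im['fx'],im['cx'],im['cy'],np.array(im['pose']))
s=ctrl.get_state(); print(s)
E
```

```text
scene 383.5574606005196 317.9267400622033 199.40526200791285 [[ 0.461 -0.698  0.548 -0.088]
 [-0.888 -0.366  0.28  -0.327]
 [ 0.006 -0.615 -0.788  0.972]
 [ 0.     0.     0.     1.   ]]
top 435.1648770431714 321.41303493717623 197.77933509548427 [[-0.021 -0.987  0.159  0.288]
 [-1.     0.022  0.    -0.004]
 [-0.004 -0.159 -0.987  1.473]
 [ 0.     0.     0.     1.   ]]
{'time': 0.1, 'joint_positions': array([-1.256,  0.322, -0.07 ,  1.452,  0.023,  1.371, -0.057]), 'qd': array([ 0.001, -0.003, -0.   , -0.   ,  0.001,  0.002, -0.   ]), 'joint_torque': array([ -0.   , -49.258,  -0.406, -31.34 ,  -0.064,   0.04 ,   0.   ]), 'position': array([0.192, 0.62 , 0.244]), 'tool_rot': array([-0.471, -3.106,  0.003]), 'ft_force': array([ 0.506,  0.229, -0.318]), 'torque': array([-0.054,  0.001, -0.003]), 'grip_force': 0.0, 'grip_width': 0.9980887531882677}
```

View pics/scene0.png

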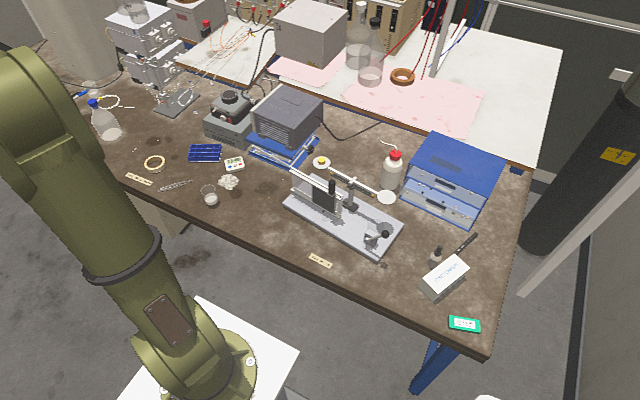

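View pics/top0.png

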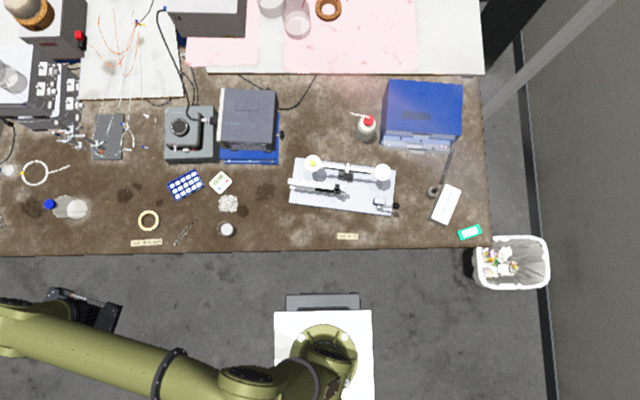

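The comparator is central: around (342,187) in top and (343,215) in scene. The beaker is at about (226,229), the timer at (469,232) and the dropper near (434,191) in top, all clear of it. I'll zoom in next.

```bash
python3 - <<'E'
import cv2
t=cv2.imread('pics/top0.png')[145:225,280:410]; s=cv2.imread('pics/scene0.png')[160:265,275:410]
cv2.imwrite('pics/tc.png',cv2.resize(t,None,fx=6,fy=6,interpolation=cv2.INTER_CUBIC))
cv2.imwrite('pics/sc.png',cv2.resize(s,None,fx=5.5,fy=5.5,interpolation=cv2.INTER_CUBIC))
E
```

```text
(no output)
```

View pics/tc.png

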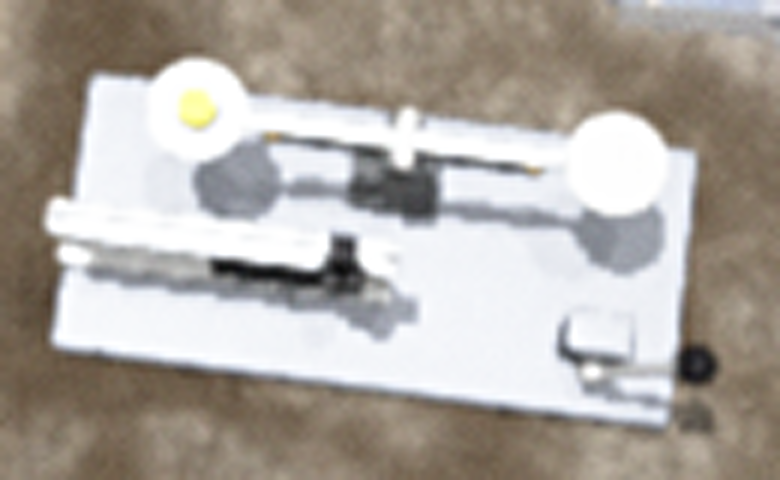

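View pics/sc.png

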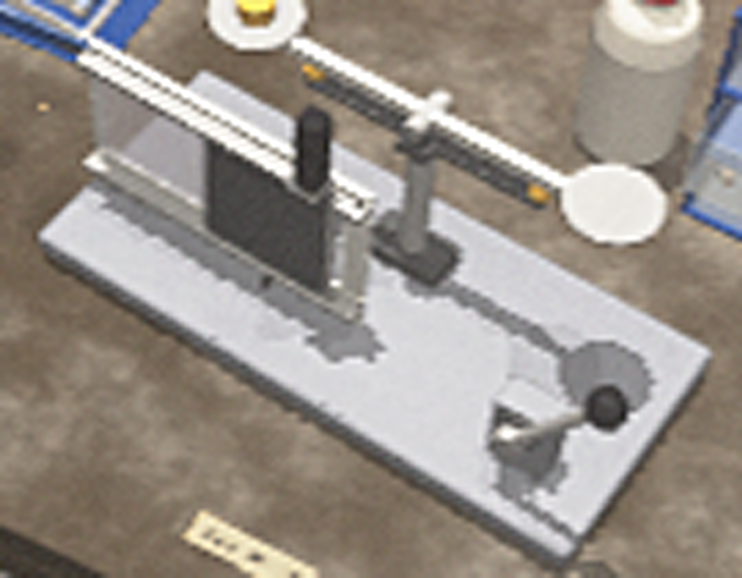

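Top crop: the black ball is at (697,364), the post top near (344,243), and the base corners at (92,75), (697,152), (668,425) and (55,348). Scene crop: the ball is at (605,408), the post runs from (314,115) to (312,185), and the base corners are at (42,240), (575,552) and (710,353).

```bash
python3 - <<'E'
from h import *
np.set_printoptions(precision=4,suppress=True)
L=lambda f:{k:v for k,v in np.load(f'pics/{f}.npz').items()}
T,S=L('top0'),L('scene0')
tp=lambda x,y:((x+.5)/6-.5+280,(y+.5)/6-.5+145)
sp=lambda x,y:((x+.5)/5.5-.5+275,(y+.5)/5.5-.5+160)
def blob(im,c,r,thr=75):
    g=im['color'].max(2); x0,y0=int(c[0]-r),int(c[1]-r); w=(g[y0:int(c[1]+r)+2,x0:int(c[0]+r)+2]<thr).astype(np.uint8)
    n,l,st,ce=cv2.connectedComponentsWithStats(w); i=1+np.argmax(st[1:,4]); return ce[i]+[x0,y0],st[i]
bt,bs=blob(T,tp(697,364),4),blob(S,sp(605,408),5); print(bt,bs)
print('ball',tri(ray(T,*bt[0]),ray(S,*bs[0])), tri(ray(T,*tp(697,364)),ray(S,*sp(605,408))))
for n,a,b in [('FR',(668,425),(575,552)),('FL',(55,348),(42,240)),('BR',(697,152),(710,353)),('BL',(92,75),(205,72)),('posttop',(344,240),(314,115)),('weight',(198,108),(257,8))]:
    print(n,tri(ray(T,*tp(*a)),ray(S,*sp(*b))))
# base corners on plane z
for z in(.02,.025):print(z,[onz(T,*tp(*a),z)[:2] for a in((668,425),(55,348),(697,152),(92,75))])
E
```

```text
(array([395.5, 205.5]), array([ 2,  2,  6,  6, 32], dtype=int32)) (array([384.8333, 233.8611]), array([ 3,  2,  7,  8, 36], dtype=int32))
ball (array([ 0.4753, -0.2346,  0.1325]), np.float64(0.0020375243638144492)) (array([ 0.4756, -0.2346,  0.1327]), np.float64(0.0003975446590662538))
FR (array([ 0.4583, -0.2382,  0.0242]), np.float64(0.006746821820654212))
FL (array([0.5101, 0.1056, 0.0162]), np.float64(0.0039266997922517205))
BR (array([ 0.6137, -0.2601,  0.0171]), np.float64(0.00020570724129380716))
BL (array([0.6678, 0.0834, 0.0154]), np.float64(0.002459034380674514))
posttop (array([ 0.5348, -0.0511,  0.1847]), np.float64(0.0007489446546797699))
weight (array([0.6127, 0.0208, 0.1532]), np.float64(0.000990136302805941))
0.02 [array([ 0.4572, -0.2359]), array([0.5083, 0.1069]), array([ 0.6131, -0.2597]), array([0.6659, 0.0842])]
0.025 [array([ 0.4566, -0.2351]), array([0.5076, 0.1065]), array([ 0.612 , -0.2588]), array([0.6646, 0.0839])]
```

>>> {"name": "send_rows", "arguments": {"motion": [{"claw":1,"slide":[-42,-22,-3],"delta_rot":[0,0,-0.03]},{"claw":1,"slide":[-84,-45,-6],"delta_rot":[0,0,-0.06]},{"claw":1,"slide":[-126,-67,-9],"delta_rot":[0,0,-0.09]},{"claw":1,"slide":[-168,-90,-12],"delta_rot":[0,0,-0.12]},{"claw":1,"slide":[-210,-112,-16],"delta_rot":[0,0,-0.15]}], "grip_force": 40}}

```text
time: 0.6
position: [0.3609, 0.4497, 0.2602]
tool_rot: [-0.235, -3.132, 0.001]
ft_force: [0.8, 0.1, 0.2]
grip_width: 0.997
grip_force: 0.0
```

```bash
cat > go.py <<'E'
import sys
from h import *
from scipy.spatial.transform import Rotation as R
np.set_printoptions(precision=4,suppress=True)
s=ctrl.get_state(); M=R.from_rotvec(s['tool_rot']).as_matrix()
print(s['time'],s['position'],'\n',M,'\nF',s['ft_force'],s['grip_width'],s['grip_force'],s['joint_positions'])
# target orientation: down, tool y along comparator y
yw=-0.152; Y=np.array([-np.sin(yw),np.cos(yw),0]);Z=np.array([0,0,-1.]);G=np.c_[np.cross(Y,Z),Y,Z]
print('drot',R.from_matrix(M.T@G).as_rotvec())
for a in sys.argv[1:]:
    print(a,'slide',1000*M.T@(np.array(eval(a))-s['position']))
E
python3 go.py "(.45,.25,.26)" "(.4755,-.2336,.26)"
```

```text
0.6 [0.3609 0.4497 0.2602] 
 [[-0.9888  0.149  -0.0004]
 [ 0.149   0.9888 -0.0006]
 [ 0.0003 -0.0007 -1.    ]] 
F [0.7511 0.0933 0.1668] 0.9969334155955818 0.0 [-0.9791  0.1578  0.0433  1.6186 -0.0069  1.3661  0.4864]
drot [-0.0007 -0.0003  0.0025]
(.45,.25,.26) slide [-117.8291 -184.2397    0.3043]
(.4755,-.2336,.26) slide [-215.0842 -658.6452    0.5907]
```

>>> {"name": "send_rows", "arguments": {"motion": [{"claw":1,"slide":[-25,-37,0],"delta_rot":[0,0,0]},{"claw":1,"slide":[-50,-74,0],"delta_rot":[0,0,0]},{"claw":1,"slide":[-75,-110,0],"delta_rot":[0,0,0]},{"claw":1,"slide":[-98,-147,0],"delta_rot":[0,0,0]},{"claw":1,"slide":[-118,-184,0],"delta_rot":[0,0,0]}]}}

```text
time: 1.1
position: [0.4496, 0.2499, 0.2602]
tool_rot: [-0.238, -3.132, 0.0]
ft_force: [1.0, -0.2, 0.5]
grip_width: 0.997
grip_force: 0.0
```

>>> {"name": "send_rows", "arguments": {"motion": [{"claw":0,"slide":[-9,-47,0],"delta_rot":[0,0,0]},{"claw":0,"slide":[-19,-94,0],"delta_rot":[0,0,0]},{"claw":0,"slide":[-28,-141,0],"delta_rot":[0,0,0]},{"claw":0,"slide":[-38,-188,0],"delta_rot":[0,0,0]},{"claw":0,"slide":[-48,-235,0],"delta_rot":[0,0,0]}]}}

```text
time: 1.6
position: [0.4607, 0.0105, 0.2604]
tool_rot: [-0.236, -3.133, -0.001]
ft_force: [0.0, 0.3, 0.4]
grip_width: 0.628
grip_force: 0.0
```

>>> {"name": "send_rows", "arguments": {"motion": [{"claw":-0.2,"slide":[-9,-47,0],"delta_rot":[0,0,0]},{"claw":-0.2,"slide":[-19,-94,0],"delta_rot":[0,0,0]},{"claw":-0.2,"slide":[-28,-141,0],"delta_rot":[0,0,0]},{"claw":-0.2,"slide":[-38,-188,0],"delta_rot":[0,0,0]},{"claw":-0.2,"slide":[-48,-235,0],"delta_rot":[0,0,0]}]}}

```text
time: 2.1
position: [0.4729, -0.2288, 0.2605]
tool_rot: [0.236, 3.132, 0.001]
ft_force: [1.2, -0.3, 0.5]
grip_width: 0.402
grip_force: 0.0
```

```bash
python3 go.py "(.4755,-.2336,.147)"; python3 -c "
from h import *
a=snap('top','top1')['color'];b=snap('scene','scene1')['color']
z=lambda i,x,y,w,h:cv2.resize(i[y:y+h,x:x+w],(400,400),interpolation=cv2.INTER_CUBIC)
cv2.imwrite('pics/c1.png',np.hstack([z(a,320,130,110,110),z(b,310,140,120,120)]))"
```

```text
2.1 [ 0.4729 -0.2288  0.2605] 
 [[-0.9887  0.1498  0.0006]
 [ 0.1498  0.9887  0.0006]
 [-0.0005  0.0007 -1.    ]] 
F [ 1.2407 -0.3212  0.4663] 0.40153040072079854 0.0 [-0.3273  0.0388  0.7544  1.7587 -0.0281  1.3544  1.8533]
drot [0.0007 0.0005 0.0016]
(.4755,-.2336,.147) slide [ -3.2482  -4.4411 113.5296]
```

View pics/c1.png

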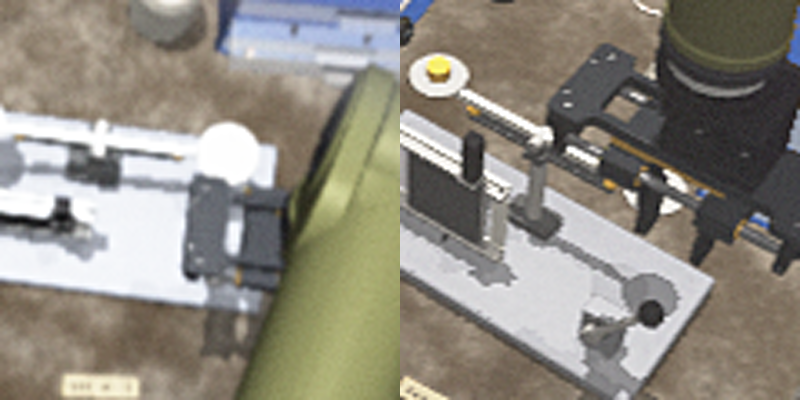

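Left (top view): the gripper spans about (190–290, 180–285) and is yawed with the beam. Right (scene view): the ball is at (650,313) with the fingers above and behind it. The lever and shutter haven't moved. I'll descend so the fingers straddle the ball.

>>> {"name": "send_rows", "arguments": {"motion": [{"claw":-0.2,"slide":[-3,-4,20],"delta_rot":[0,0,0]},{"claw":-0.2,"slide":[-3,-4,45],"delta_rot":[0,0,0]},{"claw":-0.2,"slide":[-3,-4,70],"delta_rot":[0,0,0]},{"claw":-0.2,"slide":[-3,-4,95],"delta_rot":[0,0,0]},{"claw":-0.2,"slide":[-3,-4,114],"delta_rot":[0,0,0]}]}}

```text
time: 2.7
position: [0.4749, -0.2305, 0.1447]
tool_rot: [-0.236, -3.131, -0.001]
ft_force: [0.3, 0.5, -0.6]
grip_width: 0.4
grip_force: 0.0
```

>>> {"name": "send_rows", "arguments": {"motion": [{"claw":-0.2,"slide":[0,12,-4],"delta_rot":[0,0,0]},{"claw":-0.2,"slide":[0,24,-8],"delta_rot":[0,0,0]},{"claw":-0.2,"slide":[0,36,-11],"delta_rot":[0,0,0]},{"claw":-0.2,"slide":[0,48,-12],"delta_rot":[0,0,0]},{"claw":-0.2,"slide":[0,60,-11],"delta_rot":[0,0,0]}]}}

```text
time: 3.2
position: [0.485, -0.1714, 0.1577]
tool_rot: [0.237, 3.132, -0.0]
ft_force: [-0.2, -0.7, 1.7]
grip_width: 0.399
grip_force: 0.6
```

>>> {"name": "send_rows", "arguments": {"motion": [{"claw":-0.2,"slide":[0,10,2],"delta_rot":[0,0,0]},{"claw":-0.2,"slide":[0,18,4],"delta_rot":[0,0,0]},{"claw":-0.2,"slide":[0,26,6],"delta_rot":[0,0,0]},{"claw":-0.2,"slide":[0,34,8],"delta_rot":[0,0,0]},{"claw":-0.2,"slide":[0,34,8],"delta_rot":[0,0,0]}]}}

```text
time: 3.7
position: [0.4896, -0.1374, 0.1489]
tool_rot: [-0.234, -3.132, -0.0]
ft_force: [-0.6, -0.1, -1.1]
grip_width: 0.398
grip_force: 0.0
```

```bash
python3 go.py; python3 -c "
from h import *
a=snap('top','top2')['color'];b=snap('scene','scene2')['color']
z=lambda i,x,y,w,h:cv2.resize(i[y:y+h,x:x+w],(400,400),interpolation=cv2.INTER_CUBIC)
cv2.imwrite('pics/c2.png',np.hstack([z(a,285,130,120,120),z(b,290,130,120,120)]))"
```

```text
3.7 [ 0.4896 -0.1374  0.1489] 
 [[-0.9889  0.1489 -0.0012]
 [ 0.1489  0.9889  0.0003]
 [ 0.0012  0.0001 -1.    ]] 
F [-0.642  -0.106  -1.0966] 0.3978500326182423 0.0 [-0.425   0.0987  0.6859  1.9385 -0.0691  1.1287  1.7096]
drot [ 0.0001 -0.0012  0.0026]
```

View pics/c2.png

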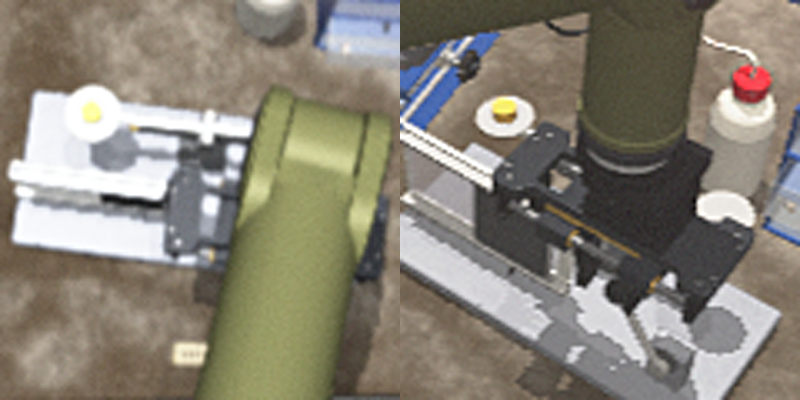

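The lever now leans left, with the ball at about (622,293) between the fingers. The weight is at (92,112) in the left half and (505,107) in the right. Next I'll measure how far the weight dropped.

```bash
python3 - <<'E'
from h import *
L=lambda f:{k:v for k,v in np.load(f'pics/{f}.npz').items()}
for i in '012':
    c=[]
    for n,(x0,y0,x1,y1) in (('top',(300,145,325,175)),('scene',(305,145,335,170))):
        im=L(n+i); h=cv2.cvtColor(im['color'],cv2.COLOR_BGR2HSV); m=cv2.inRange(h,(20,80,120),(35,255,255))[y0:y1,x0:x1]
        M=cv2.moments(m,True); c.append(ray(im,M['m10']/M['m00']+x0,M['m01']/M['m00']+y0)); 
    print(i,tri(*c))
E
```

```text
0 (array([0.60856139, 0.02027619, 0.16384377]), np.float64(0.002227428607061208))
1 (array([0.60856139, 0.02027619, 0.16384377]), np.float64(0.002227428607061208))
2 (array([0.60947905, 0.02091613, 0.15297012]), np.float64(0.0008424648326309528))
```

The weight dropped about 11 mm, so the beam is on its stop. I'll dwell briefly, then swing the lever back.

>>> {"name": "send_rows", "arguments": {"motion": [{"claw":-0.2,"slide":[0,2,0],"delta_rot":[0,0,0]},{"claw":-0.2,"slide":[0,2,0],"delta_rot":[0,0,0]},{"claw":-0.2,"slide":[0,2,0],"delta_rot":[0,0,0]},{"claw":-0.2,"slide":[0,2,0],"delta_rot":[0,0,0]},{"claw":-0.2,"slide":[0,2,0],"delta_rot":[0,0,0]}]}}

```text
time: 4.3
position: [0.4901, -0.1369, 0.1496]
tool_rot: [0.237, 3.132, -0.0]
ft_force: [0.1, -2.1, -0.1]
grip_width: 0.406
grip_force: 0.9
```

>>> {"name": "send_rows", "arguments": {"motion": [{"claw":-0.2,"slide":[0,-14,-2],"delta_rot":[0,0,0]},{"claw":-0.2,"slide":[0,-26,-5],"delta_rot":[0,0,0]},{"claw":-0.2,"slide":[0,-38,-8],"delta_rot":[0,0,0]},{"claw":-0.2,"slide":[0,-50,-9],"delta_rot":[0,0,0]},{"claw":-0.2,"slide":[0,-62,-9],"delta_rot":[0,0,0]}]}}

```text
time: 4.8
position: [0.4808, -0.1989, 0.1588]
tool_rot: [0.237, 3.132, 0.0]
ft_force: [-0.2, 1.5, 1.0]
grip_width: 0.4
grip_force: 0.7
```

>>> {"name": "send_rows", "arguments": {"motion": [{"claw":-0.2,"slide":[0,-10,2],"delta_rot":[0,0,0]},{"claw":-0.2,"slide":[0,-20,4],"delta_rot":[0,0,0]},{"claw":-0.2,"slide":[0,-29,7],"delta_rot":[0,0,0]},{"claw":-0.2,"slide":[0,-37,9],"delta_rot":[0,0,0]},{"claw":-0.2,"slide":[0,-39,9],"delta_rot":[0,0,0]}]}}

```text
time: 5.3
position: [0.4741, -0.2374, 0.1488]
tool_rot: [-0.239, -3.131, 0.0]
ft_force: [-0.1, 1.0, 0.2]
grip_width: 0.4
grip_force: 0.5
```

```bash
python3 go.py "(.4755,-.2336,.147)"
```

```text
5.3 [ 0.4741 -0.2374  0.1488] 
 [[-0.9884  0.1516 -0.0015]
 [ 0.1516  0.9884 -0.0002]
 [ 0.0015 -0.0004 -1.    ]] 
F [-0.0901  0.9915  0.1816] 0.4000701104934254 0.5444490909576416 [-0.2845  0.1643  0.7658  1.891  -0.1243  1.136   1.9458]
drot [-0.0004 -0.0015 -0.0002]
(.4755,-.2336,.147) slide [-0.8105  3.9969  1.7944]
```

>>> {"name": "send_rows", "arguments": {"motion": [{"claw":-0.2,"slide":[0,-2,1],"delta_rot":[0,0,0]},{"claw":-0.2,"slide":[0,-3,1],"delta_rot":[0,0,0]},{"claw":-0.2,"slide":[0,-4,1],"delta_rot":[0,0,0]},{"claw":-0.2,"slide":[0,-4,1],"delta_rot":[0,0,0]},{"claw":-0.2,"slide":[0,-4,1],"delta_rot":[0,0,0]}]}}

```text
time: 5.8
position: [0.4744, -0.2402, 0.1486]
tool_rot: [0.236, 3.133, 0.0]
ft_force: [0.2, 1.4, -0.9]
grip_width: 0.401
grip_force: 0.5
```

>>> {"name": "send_rows", "arguments": {"motion": [{"claw":-0.2,"slide":[0,-1,0],"delta_rot":[0,0,0]},{"claw":-0.2,"slide":[0,-2,0],"delta_rot":[0,0,0]},{"claw":-0.2,"slide":[0,-3,0],"delta_rot":[0,0,0]},{"claw":-0.2,"slide":[0,-3,0],"delta_rot":[0,0,0]}]}}

```text
time: 6.2
position: [0.4739, -0.2435, 0.1486]
tool_rot: [0.237, 3.132, -0.0]
ft_force: [0.6, 1.8, -0.4]
grip_width: 0.399
grip_force: 0.5
```

```bash
python3 go.py "(.4755,-.2336,.147)"
```

```text
6.2 [ 0.4739 -0.2435  0.1486] 
 [[-0.9886  0.1504  0.0003]
 [ 0.1504  0.9886 -0.0001]
 [-0.0003 -0.     -1.    ]] 
F [ 0.6348  1.8162 -0.4353] 0.398873613243057 0.4662426095455885 [-0.2742  0.1707  0.7693  1.8864 -0.1308  1.135   1.9629]
drot [-0.      0.0003  0.001 ]
(.4755,-.2336,.147) slide [-0.0563 10.069   1.5964]
```

>>> {"name": "send_rows", "arguments": {"motion": [{"claw":-0.2,"slide":[0,-1,0],"delta_rot":[0,0,0]},{"claw":-0.2,"slide":[0,-2,0],"delta_rot":[0,0,0]},{"claw":-0.2,"slide":[0,-2,0],"delta_rot":[0,0,0]},{"claw":-0.2,"slide":[0,-2,0],"delta_rot":[0,0,0]}]}}

```text
time: 6.6
position: [0.4736, -0.2452, 0.1485]
tool_rot: [0.236, 3.133, 0.0]
ft_force: [0.4, 1.5, -1.3]
grip_width: 0.4
grip_force: 0.9
```

```bash
python3 -c "
from h import *
b=snap('scene','scene3');o=np.load('pics/scene0.npz')
z=lambda i:cv2.resize(i['color'][195:265,345:425],(400,350),interpolation=cv2.INTER_CUBIC)
cv2.imwrite('pics/c3.png',np.hstack([z(o),z(b)]))"
```

```text
(no output)
```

View pics/c3.png

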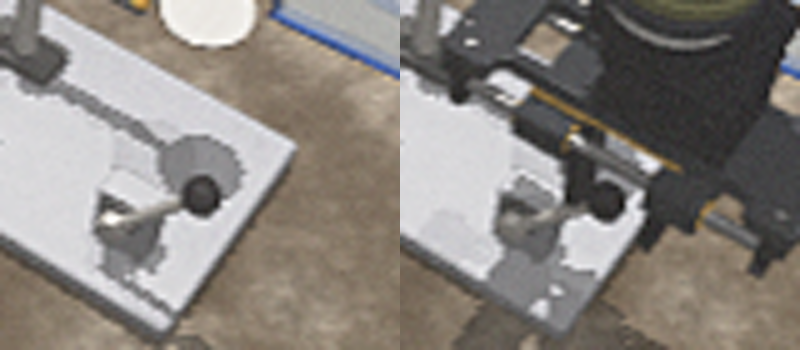

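The ball is back at about (604,201), against (202,195) originally, so it matches the arrested end to within about 1 pixel. I'll lift off and go to the post.

>>> {"name": "send_rows", "arguments": {"motion": [{"claw":-0.2,"slide":[0,5,-5],"delta_rot":[0,0,0]},{"claw":-0.2,"slide":[0,5,-30],"delta_rot":[0,0,0]},{"claw":-0.2,"slide":[0,5,-60],"delta_rot":[0,0,0]},{"claw":-0.2,"slide":[0,5,-90],"delta_rot":[0,0,0]},{"claw":0,"slide":[0,5,-111],"delta_rot":[0,0,0]}]}}

```text
time: 7.15
position: [0.4748, -0.2413, 0.2623]
tool_rot: [0.238, 3.129, -0.002]
ft_force: [0.2, 0.1, 1.2]
grip_width: 0.437
grip_force: 0.0
```

>>> {"name": "send_rows", "arguments": {"motion": [{"claw":0.4,"slide":[-6,40,0],"delta_rot":[0,0,0]},{"claw":0.4,"slide":[-12,80,0],"delta_rot":[0,0,0]},{"claw":0.4,"slide":[-18,120,0],"delta_rot":[0,0,0]},{"claw":0.4,"slide":[-24,160,0],"delta_rot":[0,0,0]},{"claw":0.4,"slide":[-29,198,0],"delta_rot":[0,0,0]}]}}

```text
time: 7.65
position: [0.5334, -0.0476, 0.2604]
tool_rot: [0.237, 3.131, -0.0]
ft_force: [0.9, -0.3, 0.9]
grip_width: 0.692
grip_force: 0.0
```

```bash
python3 go.py "(.533,-.049,.170)"; python3 -c "
from h import *
a=snap('top','top4')['color'];b=snap('scene','scene4')['color']
z=lambda i,x,y,w,h:cv2.resize(i[y:y+h,x:x+w],(400,400),interpolation=cv2.INTER_CUBIC)
cv2.imwrite('pics/c4.png',np.hstack([z(a,285,140,120,120),z(b,300,160,100,100)]))"
```

```text
7.65 [ 0.5334 -0.0476  0.2604] 
 [[-0.9886  0.1503  0.0018]
 [ 0.1503  0.9886 -0.0004]
 [-0.0018 -0.0001 -1.    ]] 
F [ 0.8889 -0.3493  0.9226] 0.6920953233791362 0.0 [-0.526   0.064   0.5951  1.7333 -0.0364  1.3537  1.4959]
drot [-0.0001  0.0018  0.0011]
(.533,-.049,.170) slide [ 0.3207 -1.4239 90.413 ]
```

View pics/c4.png

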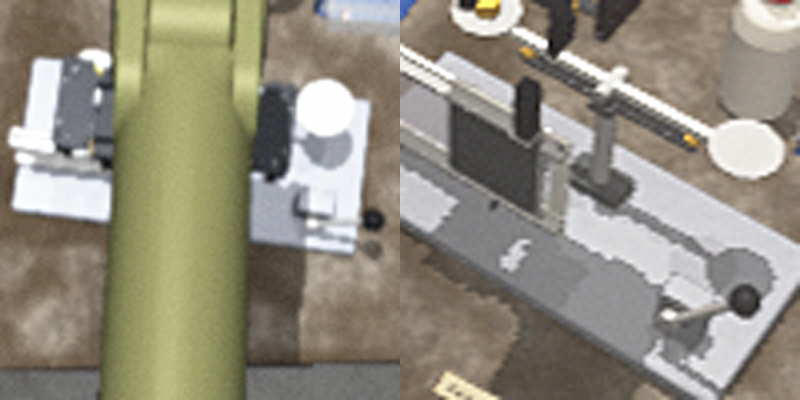

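The lever is leaning right at the arrested end, with the ball at (744,300) in the scene half. The beam looks level. The post is at (527,80–140) and the shutter is closed. I'll descend over the post.

>>> {"name": "send_rows", "arguments": {"motion": [{"claw":0.4,"slide":[0,-1,20],"delta_rot":[0,0,0]},{"claw":0.4,"slide":[0,-1,40],"delta_rot":[0,0,0]},{"claw":0.4,"slide":[0,-1,60],"delta_rot":[0,0,0]},{"claw":0.4,"slide":[0,-1,78],"delta_rot":[0,0,0]},{"claw":0.4,"slide":[0,-1,90],"delta_rot":[0,0,0]}]}}

```text
time: 8.25
position: [0.5322, -0.0509, 0.1688]
tool_rot: [-0.238, -3.132, 0.001]
ft_force: [0.1, -0.1, -0.4]
grip_width: 0.699
grip_force: 0.0
```

>>> {"name": "send_rows", "arguments": {"motion": [{"claw":-0.1,"slide":[0,0,0],"delta_rot":[0,0,0]},{"claw":-0.2,"slide":[0,0,0],"delta_rot":[0,0,0]},{"claw":-0.3,"slide":[0,0,0],"delta_rot":[0,0,0]},{"claw":-0.4,"slide":[0,0,0],"delta_rot":[0,0,0]},{"claw":-0.45,"slide":[0,0,0],"delta_rot":[0,0,0]}]}}

```text
time: 8.75
position: [0.533, -0.05, 0.1702]
tool_rot: [0.236, 3.131, 0.001]
ft_force: [0.4, -0.2, 0.6]
grip_width: 0.338
grip_force: 0.0
```

```bash
python3 go.py; python3 -c "
from h import *
b=snap('scene','scene5')['color']
z=lambda i,x,y,w,h:cv2.resize(i[y:y+h,x:x+w],(600,600),interpolation=cv2.INTER_CUBIC)
cv2.imwrite('pics/c5.png',z(b,295,150,75,75))"
```

```text
8.75 [ 0.533  -0.05    0.1702] 
 [[-0.9887  0.1501  0.0012]
 [ 0.1501  0.9887  0.0002]
 [-0.0012  0.0004 -1.    ]] 
F [ 0.4471 -0.2186  0.613 ] 0.3375077377642809 0.0 [-0.5066  0.1362  0.5983  1.853  -0.0833  1.1758  1.5395]
drot [0.0004 0.0012 0.0013]
```

View pics/c5.png

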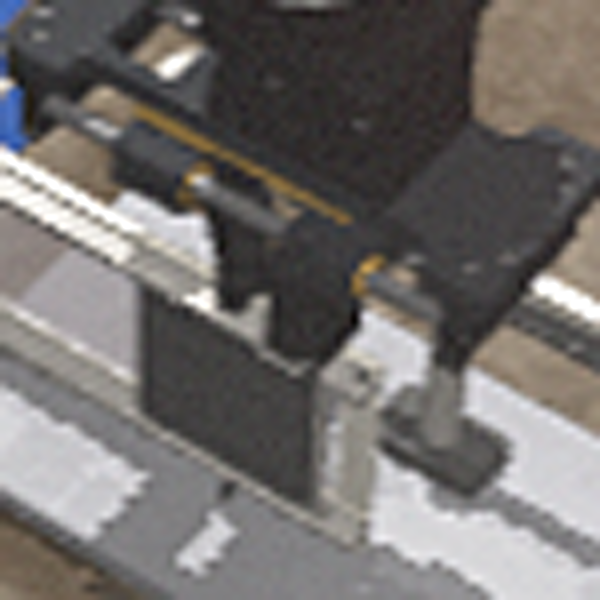

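The fingers straddle the post, with a visible gap on the left side at about (258,310). The shutter is closed, its right edge at (315,430), and the rib is at (228,490). Now I'll close on the post.

>>> {"name": "send_rows", "arguments": {"motion": [{"claw":-0.6,"slide":[0,0,0],"delta_rot":[0,0,0]},{"claw":-0.8,"slide":[0,0,0],"delta_rot":[0,0,0]},{"claw":-1,"slide":[0,0,0],"delta_rot":[0,0,0]},{"claw":-1,"slide":[0,0,0],"delta_rot":[0,0,0]},{"claw":-1,"slide":[0,0,0],"delta_rot":[0,0,0]}], "grip_force": 40}}

```text
time: 9.3
position: [0.5325, -0.0511, 0.1697]
tool_rot: [0.238, 3.132, -0.002]
ft_force: [-0.3, -4.2, 2.4]
grip_width: 0.184
grip_force: 40.0
```

>>> {"name": "send_rows", "arguments": {"motion": [{"claw":-1,"slide":[0,0,0],"delta_rot":[0,0,0]},{"claw":-1,"slide":[0,0,0],"delta_rot":[0,0,0]},{"claw":-1,"slide":[0,0,0],"delta_rot":[0,0,0]}]}}

```text
time: 9.6
position: [0.5327, -0.0502, 0.1697]
tool_rot: [0.237, 3.132, -0.0]
ft_force: [-1.4, -4.4, 2.6]
grip_width: 0.18
grip_force: 40.0
```

>>> {"name": "send_rows", "arguments": {"motion": [{"claw":-1,"slide":[0,6,0],"delta_rot":[0,0,0]},{"claw":-1,"slide":[0,13,0],"delta_rot":[0,0,0]},{"claw":-1,"slide":[0,21,0],"delta_rot":[0,0,0]},{"claw":-1,"slide":[0,29,0],"delta_rot":[0,0,0]},{"claw":-1,"slide":[0,36,0],"delta_rot":[0,0,0]}]}}

```text
time: 10.1
position: [0.5379, -0.0161, 0.1697]
tool_rot: [-0.238, -3.132, 0.004]
ft_force: [-1.3, -9.1, 2.7]
grip_width: 0.182
grip_force: 40.0
```

>>> {"name": "send_rows", "arguments": {"motion": [{"claw":-1,"slide":[0,0,0],"delta_rot":[0,0,0]},{"claw":-1,"slide":[0,0,0],"delta_rot":[0,0,0]},{"claw":-1,"slide":[0,0,0],"delta_rot":[0,0,0]}]}}

```text
time: 10.4
position: [0.5379, -0.0162, 0.1697]
tool_rot: [0.238, 3.133, -0.003]
ft_force: [-1.8, -8.9, 2.9]
grip_width: 0.178
grip_force: 40.0
```

```bash
python3 go.py; python3 -c "
from h import *
b=snap('scene','scene6')['color']
z=lambda i,x,y,w,h:cv2.resize(i[y:y+h,x:x+w],(600,600),interpolation=cv2.INTER_CUBIC)
cv2.imwrite('pics/c6.png',z(b,295,150,75,75))"
```

```text
10.4 [ 0.5379 -0.0162  0.1697] 
 [[-0.9885  0.1513 -0.0001]
 [ 0.1513  0.9885 -0.0021]
 [-0.0002 -0.0021 -1.    ]] 
F [-1.8158 -8.8736  2.8602] 0.17841276310110946 39.99821999575943 [-0.5463  0.1431  0.5733  1.8455 -0.0816  1.1769  1.4726]
drot [-0.0021  0.0002  0.0001]
```

View pics/c6.png

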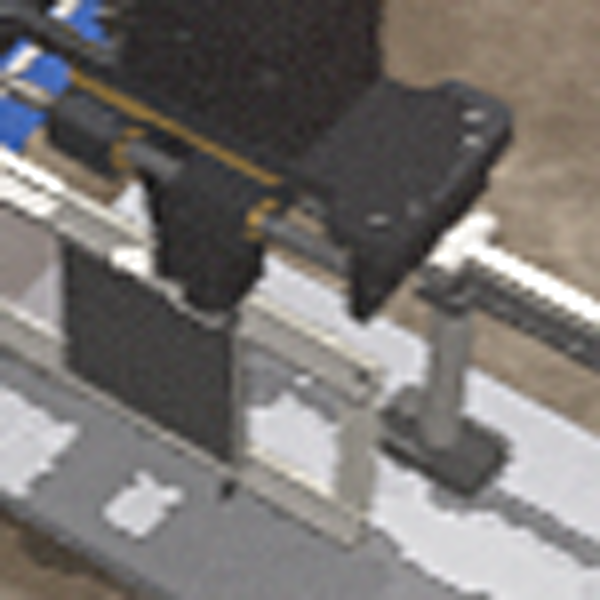

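The shutter's right edge meets the rail at about (238,460) and the rib is at (228,490). The edge moved about 77 px, roughly 38 mm, and the pull is about 9 N. I'll nudge it 2 mm further and settle.

>>> {"name": "send_rows", "arguments": {"motion": [{"claw":-1,"slide":[0,1,0],"delta_rot":[0,0,0]},{"claw":-1,"slide":[0,2,0],"delta_rot":[0,0,0]},{"claw":-1,"slide":[0,2,0],"delta_rot":[0,0,0]},{"claw":-1,"slide":[0,2,0],"delta_rot":[0,0,0]},{"claw":-1,"slide":[0,2,0],"delta_rot":[0,0,0]}]}}

```text
time: 10.95
position: [0.5382, -0.0145, 0.1697]
tool_rot: [-0.239, -3.132, 0.004]
ft_force: [-0.7, -8.2, 3.1]
grip_width: 0.178
grip_force: 40.0
```

```bash
python3 - <<'E'
from h import *
np.set_printoptions(precision=4,suppress=True)
s=ctrl.get_state(); print(s['time'],s['position'],s['ft_force'],s['grip_force'])
# right-edge travel: bottom right corner on the shutter plane (comparator x ~ -33), scene0-type closed px vs half px
X=np.array([np.cos(.152),-np.sin(.152),0]);Y=np.array([np.sin(.152),np.cos(.152),0])
L={k:v for k,v in np.load('pics/scene6.npz').items()}
px=lambda x,y:((x+.5)/8-.5+295,(y+.5)/8-.5+150)
P0=np.array([.533,-.05,.17])
for a in((315,500),(238,460)):
    o,d=ray(L,*px(*a)); p=o+d*((P0-o)@X)/(d@X); print(p,(p-P0)@Y)
E
```

```text
10.95 [ 0.5382 -0.0145  0.1697] [-0.662  -8.1752  3.0538] 39.99867848586291
[ 0.5307 -0.0651  0.0536] -0.015317292421289663
[ 0.536  -0.0306  0.0506] 0.01965250366599811
```

>>> {"name": "send_rows", "arguments": {"motion": [{"claw":-1,"slide":[0,1,0],"delta_rot":[0,0,0]},{"claw":-1,"slide":[0,2,0],"delta_rot":[0,0,0]},{"claw":-1,"slide":[0,2,0],"delta_rot":[0,0,0]},{"claw":-1,"slide":[0,2,0],"delta_rot":[0,0,0]},{"claw":-1,"slide":[0,2,0],"delta_rot":[0,0,0]}]}}

```text
time: 11.45
position: [0.5384, -0.0127, 0.1697]
tool_rot: [-0.239, -3.132, 0.004]
ft_force: [-1.1, -8.2, 3.3]
grip_width: 0.176
grip_force: 40.0
```

```bash
python3 -c "
from h import *
s=ctrl.get_state(); print(s['time'],s['position'],s['ft_force'],s['grip_force']); print(ctrl.close_job())"
```

```text
11.45 [ 0.53843592 -0.01269336  0.16968427] [-1.06952327 -8.23746457  3.28985472] 39.99897512141615
the job is handed in; nothing more can be done
None
```

I handed the job in at 11.45 s, with no verdict shown: the beam was released and tipped, the lever brought back to its arrested end, and the shutter is held at about 39 mm travel (by my estimate) with a 40 N grip on its post.

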